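Fit the weighing pan to the chocolate counter's scale and zero it

TASK

Get the counter scale ready for weighing: set the steel pan with the pouring nose gently into the matching pocket on top of the scale, flat and fully home, and let go of it. Then take the stylus out of its block, push the scale's recessed zero button all the way down with the stylus tip for a moment, and stand the stylus back in its block. Do not press the button before the pan is in, do not drop the pan, slam or lean hard on the scale, and leave the other things on the counter where they are.

Things in the scene. Friction and masses are not known exactly. Their poses are not given: they have to be found in the camera images.
- pan: Loose open steel pan (sizes in mm), about 150 g, upright: main part 90 (x) x 54 (y), 28 high, walls 3, with a narrower nose at its +x end, 35 long, 28 wide, 16 high. Origin: centre of the MAIN part's underside (main part x -45 to 45, nose x 45 to 80); mass centre near x = 8. Grip it across the 54 width by the upper part of the long walls: the lowest 10 go into the pocket.
- scale: White-topped counter scale, fixed to the counter for the job, a flat body (mm) 230 (x) by 160 (y), its flat top 45 above the counter. Origin: centre of its underside, on the counter. Top has the pan's pocket (see pocket), and at its -x end a dark display window with the zero button's hole beside it.
- pocket (a point): Floor of the scale's pocket, at the centre of its wide part, 10 below the top; axes as the scale's. Outline of the pan with 2 clearance each side: wide part 94 (x) x 58 (y), narrow part for the nose at the +x end, 35 long, 32 wide; straight walls, no lead-in. The pan is home with its origin here and its +x along the scale's +x. The scale must not bear over 40 N.
- zero_button (a joint): Travel of the zero button in m: 0 up, 0.004 fully down. Spring return, needs about 1 N to start and 4 N to be fully down.
- button_top (a point): Centre of the top of the zero button, a grey disc of 12 diameter, in a round hole of 16 diameter in the scale's top; the button's top lies 5 below the scale's top when up. It is pressed straight down. In the scale's frame the hole is 62 towards -x and 45 towards -y of the scale's centre.
- stylus: Loose stylus, 50 g, 92 long: steel shank (8 diameter, 34 long) at the bottom, steel collar (26 diameter, 4 thick), black round handle (16 diameter, 54 long) on top. Origin: centre of its lower end, the tip; z along it to the handle's top. Stands in its block, tip down, collar resting on the block's top; draws straight up.
- holder: Dark wooden block, 55 by 55 by 42 high, fixed to the counter for the job, with one vertical round hole of 12 diameter right through its centre for the stylus. Origin: centre of its underside. The stylus at home has its tip 8 above this origin.
- plain_tray: Bystander: plain rectangular steel tray, 100 x 54 x 28, without a nose; does not fit the pocket. Origin: centre of its underside, x along its length.
- gift_box: Bystander: closed square box, 82 x 82 x 38. Origin: centre of its underside.
- cone_a: Bystander: dark chocolate cone, 42 diameter, 80 high. Origin: centre of its underside.
- cone_b: Bystander: as cone_a.
- jar: Bystander: amber jar with a lid, 64 diameter, 85 high. Origin: centre of its underside.
- spatula: Bystander: spatula lying on the counter, 280 long. Origin near its middle.
Things that resemble listed ones, but are neither listed nor needed, are in the scene too. What is shaped like the pan but purple or red is not meant.

How it is judged:
On the way, in this order (a step that is already met when the one before it is completed fails the run):
1. the nosed pan is home in the scale's pocket and let go (x of pan in the frame of pocket between -0.005 and 0.005 m and y of pan in the frame of pocket between -0.005 and 0.005 m and z of pan in the frame of pocket between -0.003 and 0.002 m and angle between pan's own z axis and vertical below 0.035 rad and angle between the x axis of pan and the x axis of scale, either way round below 0.08 rad and contact force between the fingers and pan below 0.1 N), for 0.3 s.
2. with the pan home, the zero button is fully down under the tip of the held stylus (x of pan in the frame of pocket between -0.005 and 0.005 m and y of pan in the frame of pocket between -0.005 and 0.005 m and z of pan in the frame of pocket between -0.003 and 0.002 m and angle between pan's own z axis and vertical below 0.035 rad and angle between the x axis of pan and the x axis of scale, either way round below 0.08 rad and value of joint zero_button above 0.0032 m and distance between stylus and button_top below 0.009 m and contact force between stylus and scale above 1 N and contact force between the fingers and stylus above 1 N), for 0.15 s.
At the end, for the whole second after the job is handed in: Nosed pan home in the pocket (within 5 mm of its centre each way, at most 2 mm above the floor, tilt under 2 deg, in line within 4.5 deg); stylus back in its block (within 6 mm, upright within 4.5 deg, collar within 4 mm of the block top); zero button up (under 0.8 mm); both at rest (x of pan in the frame of pocket between -0.005 and 0.005 m and y of pan in the frame of pocket between -0.005 and 0.005 m and z of pan in the frame of pocket between -0.003 and 0.002 m and angle between pan's own z axis and vertical below 0.035 rad and angle between the x axis of pan and the x axis of scale, either way round below 0.08 rad and horizontal distance between stylus and holder below 0.006 m and angle between stylus's own z axis and vertical below 0.08 rad and z of stylus in the frame of holder between 0.004 and 0.012 m and value of joint zero_button below 0.0008 m and linear speed of each of pan, stylus below 0.02 m/s); the robot touches nothing.
It fails at once if the pan is dropped or slammed into the pocket (faster than 0.6 m/s within 30 mm of home) (distance between pan and pocket below 0.03 m and linear speed of pan above 0.6 m/s).
It fails at once if the scale is loaded with more than 40 N (slammed or leant on) (contact force between anything else and scale above 40 N).
It fails at once if the zero button is pressed more than 2 mm while the pan is not home (value of joint zero_button above 0.002 m and not (x of pan in the frame of pocket between -0.005 and 0.005 m and y of pan in the frame of pocket between -0.005 and 0.005 m and z of pan in the frame of pocket between -0.003 and 0.002 m and angle between pan's own z axis and vertical below 0.035 rad and angle between the x axis of pan and the x axis of scale, either way round below 0.08 rad)).
It fails at once if a bystander (plain tray, gift box, chocolate cone, jar, spatula) is moved more than 30 mm or tipped over (distance of any of plain_tray, gift_box, cone_a, cone_b, jar, spatula from where it was at the start of the episode above 0.03 m or angle between any of plain_tray, gift_box, cone_a, cone_b, jar, spatula's own z axis and vertical above 0.5 rad).
It also fails if it takes over 69 s, if anything falls off the work surface, if the arm or the gripper's body presses on something with over 40 N, if the wrist force passes 120 N, or if a joint passes its speed limit or range.

ROBOT

A 7-joint arm with a two-finger parallel gripper is mounted at the origin on the work surface. World frame = base frame: x ahead of the robot, y to its left, z up, the work surface at z = 0. Lengths are in m, angles in rad, forces in N, time in s.
With the tool pointing down it reaches from about 0.4 to 0.875 m from the base axis. Payload 19.3 kg.
Tool frame: the origin (TCP) lies at the very end of the fingers, on their centre line; the grasp point (between the pads) lies 19 mm behind it; z points along the fingers, y is the line along which they close (so a half turn about z gives the same grasp; the last joint's range is limited). The gripper opens to 85 mm and grips with 20 to 120 N. Pads are 22 mm wide; open, the fingers measure 114 mm over their backs; the gripper's body (76 mm by 85 mm) begins 54 mm behind the grasp point. The pads swing forward as they close: fully open they stand 13 mm farther back than shut.
Start: joints at [-1.399, 0.521, -0.036, 1.599, 0.021, 1.021, -0.113], TCP at [0.15, 0.607, 0.231] pointing down, gripper open.
Joint ranges: [-2.91, 2.91], [-0.3, 2.13], [-1.5, 1.42], [0.17, 2.43], [-1.26, 4.41], [0.16, 1.93], [-2.52, 2.52]. Speed limits (rad/s): [1.89, 1.89, 2.39, 2.39, 3.01, 3.01, 3.01].

INTERFACE

Orientations are given as [roll, pitch, yaw] about the fixed x, y, z axes, in that order (R = Rz(yaw) Ry(pitch) Rx(roll)).
In Python, from workcell import monitor, optics, job_done gives the robot as it stands.
- The arm moves only by the shell command python3 -m handwheel 'ROWS' [FORCE]. ROWS is JSON, a list of rows, each an object of numbers: "dx", "dy", "dz": the shift along the tool's x, y, z in cm; "wx", "wy", "wz": the turn, a rotation vector about the tool's x, y, z in rad; "claw": the opening in per cent of the stroke, from 0 (shut) to 100 (fully open). A call has 1 to 8 rows; each row shifts and turns the commanded pose from where the row before left it, along the tool's axes as they then stand; what a row does not reach is not made up. A row lasts 1/8 s, in which the tool goes at most 62.5 mm and 10.7 degrees, less where a joint would pass 70% of its speed; a pose out of reach is approached as far as the arm can. A call with a gripper value outside its range is refused whole. The fingers move at their own pace and stop on an object; FORCE is the grip in N (left out, the last holds). Time passes only in rows, so rows that do not move let the fingers close. It gives the time, the measured TCP pose, the force, the opening and the grip force at its end, in the units of the state.
- monitor.observe(): the state, without advancing time (a new reading comes with each control period).
- optics.grab_frame(name): name is "side" or "top" or "wrist"; returns a dict with "frame" (480x640x3 uint8, blue, green, red), "fovy" (degrees; the focal length in pixels is half the picture's height over the tangent of half this angle, whatever the lens; pixels are square), "cx", "cy" (the principal point, pixels), "k1" (the pictures are not rectified: a ray, as slopes to the right and down, at radius r is drawn at 1 + k1 r^2 times it, then the intrinsics apply), "R" (3x3) and "t" (3): a world point X has camera coordinates R X + t. Camera axes: x right, y down, z forward; pixel columns grow to the right and rows downward; lengths in m; the calibration is good to about 2 mm. A picture is of the moment at which its call begins. There is no depth.
- job_done(): hands the job in; it is judged then, once.
Trained networks look in the newest picture that a camera, given by its name, has taken for a name from the list of things; names that differ only in an ending like _2 or _b are one class to them, and where a whole thing is asked for, a point or a joint stands for the part that bears it (a point fixed in the world has none). Each returns a list of dicts, best first, with "p" (0 to 1); they miss things now and then, are a little off and sometimes report something else, mostly with a low value. They report only what shows in the picture. A call takes as long as a camera call. They do not tell look-alikes from the thing itself.
- optics.masks_of(name, camera): "region" (480x640 bool, what is visible of it) and "rect" ([left, top, width, height] in pixels, round what is visible of it).
The state is a dict: "clock": time; "qpos": joint angles; "qd": joint speeds; "joint_efforts": joint torques, N m; "position": TCP position; "tool_rot": TCP orientation; "force": force on the tool from outside, world axes, zero at the start; "moment": the same for the moment, N m; "grip_width": finger opening in m; "finger_force": force on a finger pad.
Only numpy, scipy, OpenCV 4.12 (cv2) and the standard library are available. Lean on these libraries where they do the work, as an engineer would, in place of code of your own. Each camera call takes 0.05 s, during which the arm holds its last target. There are 200 camera calls.

## Working session

There is one attempt and no reset: what is moved stays moved. The work goes in short steps, Python scripts to look and compute and a shell command to move; the robot and the scene stay as the last step left them, time stands still between calls to the robot, and variables do not carry over. Pictures are saved under pics/ and viewed, at most 14 in all, crops included, and the job is handed in when it is done.

```bash
mkdir -p pics
cat > h.py <<'E'
import numpy as np, cv2
from workcell import monitor, optics, job_done
def save(c,name):
    f=optics.grab_frame(c); cv2.imwrite('pics/'+name+'.png',f['frame']); np.save('pics/'+name+'.npy',f,allow_pickle=True); return f
def K(f):
    F=240/np.tan(np.radians(f['fovy'])/2); return F
def ray(f,u,v):
    F=K(f); d=np.array([(u-f['cx'])/F,(v-f['cy'])/F]); s=d.copy()
    for _ in range(20): s=d/(1+f['k1']*(s@s))
    R=np.array(f['R']);t=np.array(f['t']); return -R.T@t, R.T@np.array([s[0],s[1],1])
def at(f,u,v,z):
    o,d=ray(f,u,v); return o+d*(z-o[2])/d[2]
def proj(f,X):
    c=np.array(f['R'])@np.array(X)+np.array(f['t']); s=c[:2]/c[2]; s=s*(1+f['k1']*(s@s)); return s*K(f)+[f['cx'],f['cy']]
E
python3 - <<'E'
from h import *
print(monitor.observe())
for c in ['top','side']:
    f=save(c,c+'0'); print(c,f['fovy'],f['k1'],-np.array(f['R']).T@f['t'])
    for n,z in [('pan',.028),('scale',.045),('stylus',.09),('holder',.042),('plain_tray',.028),('gift_box',.038),('cone_a',.04),('jar',.085),('spatula',.0)]:
        for m in optics.masks_of(n,c):
            r=m['region']; 
            if r.sum()<5: continue
            v,u=np.nonzero(r); rc=cv2.minAreaRect(np.c_[u,v].astype(np.float32))
            print(n,round(m['p'],2),m['rect'],'c',np.round(rc[0]),np.round(rc[1]),round(rc[2]),at(f,*rc[0],z).round(3))
a=cv2.imread('pics/top0.png')
E
```

```text
{'clock': 0.0, 'qpos': array([-1.39923916,  0.52202023, -0.03634718,  1.60002191,  0.02118768,
        1.02106699, -0.11283347]), 'qd': array([ 2.13595845e-04,  2.05751637e-04,  7.81210711e-04,  1.29716676e-03,
        5.31564159e-04,  1.66598914e-04, -9.59240655e-05]), 'joint_efforts': array([-8.87269471e-04, -9.27103114e+01,  1.97882608e+00, -3.69927406e+01,
        1.76706706e-02,  8.19451350e-03,  3.95864777e-05]), 'position': array([0.14957076, 0.60648988, 0.23071665]), 'tool_rot': array([-3.14046214e+00,  5.99147871e-05,  2.89980304e+00]), 'force': array([ 0.4858641 ,  0.01109749, -0.42702965]), 'moment': array([0.01542889, 0.03550113, 0.01648885]), 'finger_force': 0.0, 'grip_width': 0.08553110599876425}
top 44.79589293502199 -0.1759138085838548 [ 0.24895032 -0.06854696  2.01948024]
pan 0.96 [479.7, 266.4, 21.7, 33.4] c [492. 281.] [35. 18.] 83 [ 0.385 -0.646  0.028]
pan 0.8 [374.4, 194.2, 29.7, 35.6] c [388. 212.] [36. 18.] 63 [ 0.626 -0.282  0.028]
pan 0.58 [353.8, 297.3, 36.3, 17.0] c [371. 307.] [36. 16.] 16 [ 0.297 -0.222  0.028]
scale 0.84 [277.3, 211.9, 53.7, 69.1] c [30
[... 1083 characters left out ...]
r 0.73 [290.8, 148.2, 26.0, 23.0] c [306. 159.] [23. 22.] 69 [0.608 0.263 0.042]
plain_tray 0.92 [232.6, 161.1, 32.7, 25.0] c [250. 173.] [20. 33.] 83 [0.431 0.261 0.028]
plain_tray 0.5 [293.3, 149.6, 25.8, 18.2] c [306. 159.] [23. 24.] 79 [0.613 0.276 0.028]
gift_box 0.96 [282.3, 311.9, 38.6, 41.1] c [302. 332.] [38. 35.] 77 [ 0.44  -0.313  0.038]
cone_a 0.79 [366.8, 177.3, 10.1, 19.2] c [374. 188.] [12. 20.] 27 [0.768 0.093 0.04 ]
cone_a 0.6 [386.7, 223.5, 13.9, 19.1] c [393. 234.] [21. 14.] 90 [ 0.76  -0.086  0.04 ]
jar 0.64 [252.8, 103.7, 19.3, 34.4] c [263. 122.] [30. 18.] 90 [0.51  0.418 0.085]
spatula 0.57 [285.1, 355.1, 107.1, 68.8] c [337. 395.] [ 28. 117.] 61 [ 0.478 -0.473  0.   ]
```

```bash
sleep 1; ls . pics
```

```text
.:
h.py
pics

pics:
side0.npy
side0.png
top0.npy
top0.png
```

View pics/top0.png

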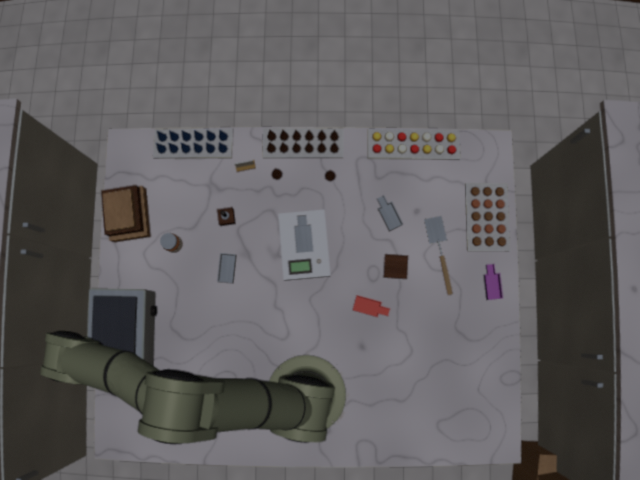

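View pics/side0.png

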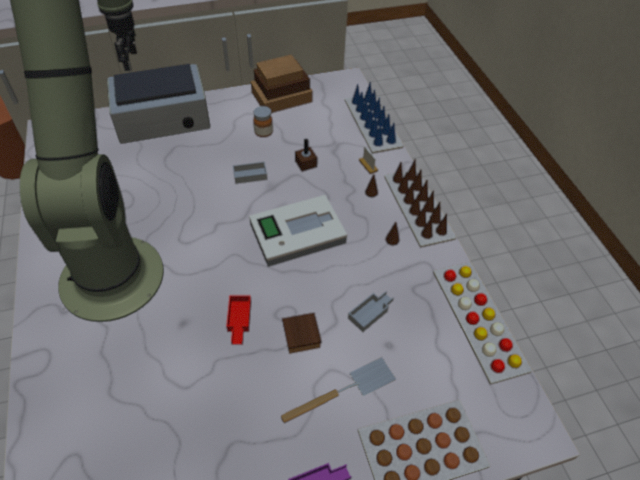

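```bash
cat >> h.py <<'E'
def fitpoly(f,mask,poly,z,x0,ztop=None):
    """fit planar pose (x,y,yaw) of 2D outline(s) [(poly,z)..] to mask by IoU"""
    from scipy.optimize import minimize
    S=4; v,u=np.nonzero(mask); a0,b0=u.min()-15,v.min()-15; W,H=u.max()-a0+15,v.max()-b0+15
    m=cv2.resize(mask[b0:b0+H,a0:a0+W].astype(np.float32),(W*S,H*S),interpolation=cv2.INTER_LINEAR)
    def render(p):
        c,s=np.cos(p[2]),np.sin(p[2]); im=np.zeros((H*S,W*S),np.uint8)
        for pl,zz in poly:
            q=np.array([proj(f,[p[0]+c*x-s*y,p[1]+s*x+c*y,zz]) for x,y in pl])
            q=((q-[a0,b0]+.5)*S-.5)
            cv2.fillPoly(im,[np.round(q*16).astype(np.int32)],1,shift=4)
        return im
    def cost(p):
        im=render(p); return 1-np.minimum(im,m).sum()/np.maximum(im,m).sum()
    best=None
    for dy in (0,):
        r=minimize(cost,x0,method='Nelder-Mead',options=dict(initial_simplex=np.array(x0)+np.array([[0,0,0],[.01,0,0],[0,.01,0],[0,0,.15]]),maxiter=200))
    return r.x,r.fun
def box(x0,x1,y0,y1): return [(x0,y0),(x1,y0),(x1,y1),(x0,y1)]
PAN=[(box(-.045,.045,-.027,.027),.028),(box(-.045,.045,-.027,.027),0),(box(.045,.08,-.014,.014),.016),(box(.045,.08,-.014,.014),0)]
SC=[(box(-.115,.115,-.08,.08),.045),(box(-.115,.115,-.08,.08),0.)]
def rel(X,tool=None):
    """world delta vector from current TCP to X expressed in tool axes, cm"""
    from scipy.spatial.transform import Rotation as Ro
    s=monitor.observe(); R=Ro.from_euler('xyz',s['tool_rot']).as_matrix()
    return (R.T@(np.array(X)-s['position'])*100).round(2)
E
python3 - <<'E'
from h import *
from scipy.spatial.transform import Rotation as Ro
ims=[]
for c,(u,v),(u2,v2) in [('top',(388,212),(304,244)),('side',(370,309),(299,229))]:
    f=np.load(f'pics/{c}0.npy',allow_pickle=True).item(); I=f['frame']
    ims.append(np.hstack([cv2.resize(I[b-40:b+40,a-52:a+52],(390,290),interpolation=3) for a,b in((u,v),(u2,v2))]))
cv2.imwrite('pics/crop.png',np.vstack(ims))
for c in('top','side'):
    f=optics.grab_frame(c)
    m=optics.masks_of('pan',c); m=[k for k in m if 350<k['rect'][0]+k['rect'][2]/2<395 and k['rect'][1]<295 and k['rect'][1]>180][0]
    d=-np.array([0,0,0])
    for y0 in (.5,-.5,2.6): print(c,'pan',fitpoly(f,m['region'],PAN,0,[.626,-.285,y0]))
    m=optics.masks_of('scale',c)[0]
    print(c,'scale',fitpoly(f,m['region'],SC,0,[.51,.0,0.07]))
    for n,z in (('holder',.042),):
        m=optics.masks_of(n,c)[0]['region']
        print(fitpoly(f,m,[(box(-.0275,.0275,-.0275,.0275),.042),(box(-.0275,.0275,-.0275,.0275),0)],0,[.608,.27,0.]))
R=Ro.from_euler('xyz',monitor.observe()['tool_rot']).as_matrix(); print(R.round(2), rel([.5,.2,.25]), rel([.6,-.26,.25]))
f=optics.grab_frame('wrist'); print('wristcam in tool', R.T@(-np.array(f['R']).T@f['t']-monitor.observe()['position']), (np.array(f['R'])@R).round(2),f['fovy'])
E
```

```text
top pan (array([ 0.61692106, -0.28846014,  0.44202563]), np.float64(0.09669631719589233))
top pan (array([ 0.61686115, -0.28890979,  0.4419224 ]), np.float64(0.09496307373046875))
top pan (array([ 0.64146336, -0.27726352,  3.62248737]), np.float64(0.2350630760192871))
top scale (array([0.5111025 , 0.008861  , 0.08686305]), np.float64(0.04384279251098633))
(array([0.61137577, 0.28395772, 0.15781018]), np.float64(0.27288973331451416))
side pan (array([ 0.61854445, -0.28805786,  0.46548322]), np.float64(0.11032837629318237))
side pan (array([ 0.618191  , -0.28822563,  0.45563484]), np.float64(0.11141955852508545))
side pan (array([ 0.63126716, -0.28209557,  3.58347469]), np.float64(0.25239109992980957))
side scale (array([0.51520338, 0.01436589, 0.09532067]), np.float64(0.03861159086227417))
(array([0.61478926, 0.2819034 , 0.14262248]), np.float64(0.3167305588722229))
[[-0.97  0.24  0.  ]
 [ 0.24  0.97 -0.  ]
 [-0.   -0.   -1.  ]] [-43.75 -31.1   -1.87] [-64.48 -73.37  -1.87]
wristcam in tool [ 0.06502327  0.00029315 -0.14270278] [[-0.    1.    0.  ]
 [-0.97 -0.   -0.26]
 [-0.26 -0.    0.97]] 58.645781445903054
```

View pics/crop.png

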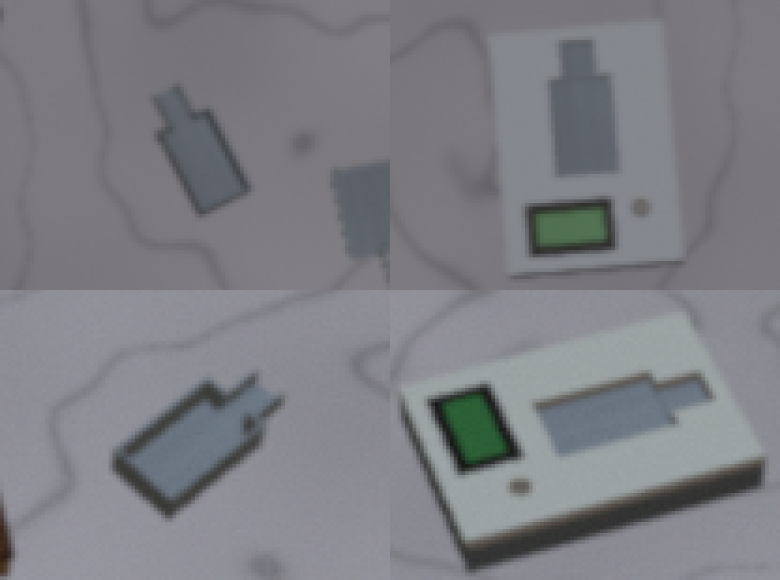

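The meant pan is the steel one at top (388,212): it has a nose and isn't coloured. The lookalikes are red at (371,307) and purple at (492,281), and the plain tray at (227,268) has no nose. The crop confirms the steel nosed pan. It also shows the scale pocket with its nose at +x and the button hole on the -x, -y side. Setting out.

```bash
python3 -m handwheel '[{"dx":-5,"dy":-3.5,"dz":-0.2},{"dx":-5,"dy":-3.5,"dz":-0.2},{"dx":-5,"dy":-3.5,"dz":-0.2},{"dx":-5,"dy":-3.5,"dz":-0.2},{"dx":-5,"dy":-3.5,"dz":-0.2},{"dx":-5,"dy":-3.5,"dz":-0.2},{"dx":-5,"dy":-3.5,"dz":-0.2},{"dx":-5,"dy":-3.5,"dz":-0.2}]'
python3 -m handwheel '[{"wz":0.18},{"wz":0.18},{"wz":0.18},{"wz":0.18},{"wz":0.18},{"wz":0.18},{"wz":0.18},{"wz":0.18}]'
python3 -m handwheel '[{"wz":0.17},{"wz":0.17},{"wz":0.17},{"wz":0.17},{"wz":0.17},{"wz":0.16},{}]'
python3 -c "
from h import *
s=monitor.observe();print(s['qpos'].round(2),s['clock'],rel([.617,-.288,.25]),rel([.58,-.305,.25]))"
```

```text
[-1.4   0.52 -0.04  1.6   0.02  1.02 -0.11] 1.45 [-66.8  -75.68  -1.87] [-63.62 -78.22  -1.87]schema error: expected keys dx, dy, dz, wx, wy, wz, claw
schema error: expected keys dx, dy, dz, wx, wy, wz, claw
schema error: expected keys dx, dy, dz, wx, wy, wz, claw
```

```bash
python3 -m handwheel '[{"dx":-5,"dy":-3.5,"dz":-0.2,"wx":0,"wy":0,"wz":0,"claw":100},{"dx":-5,"dy":-3.5,"dz":-0.2,"wx":0,"wy":0,"wz":0,"claw":100},{"dx":-5,"dy":-3.5,"dz":-0.2,"wx":0,"wy":0,"wz":0,"claw":100},{"dx":-5,"dy":-3.5,"dz":-0.2,"wx":0,"wy":0,"wz":0,"claw":100},{"dx":-5,"dy":-3.5,"dz":-0.2,"wx":0,"wy":0,"wz":0,"claw":100},{"dx":-5,"dy":-3.5,"dz":-0.2,"wx":0,"wy":0,"wz":0,"claw":100},{"dx":-5,"dy":-3.5,"dz":-0.2,"wx":0,"wy":0,"wz":0,"claw":100},{"dx":-5,"dy":-3.5,"dz":-0.2,"wx":0,"wy":0,"wz":0,"claw":100}]'
python3 -m handwheel '[{"dx":0,"dy":0,"dz":0,"wx":0,"wy":0,"wz":0.18,"claw":100},{"dx":0,"dy":0,"dz":0,"wx":0,"wy":0,"wz":0.18,"claw":100},{"dx":0,"dy":0,"dz":0,"wx":0,"wy":0,"wz":0.18,"claw":100},{"dx":0,"dy":0,"dz":0,"wx":0,"wy":0,"wz":0.18,"claw":100},{"dx":0,"dy":0,"dz":0,"wx":0,"wy":0,"wz":0.18,"claw":100},{"dx":0,"dy":0,"dz":0,"wx":0,"wy":0,"wz":0.18,"claw":100},{"dx":0,"dy":0,"dz":0,"wx":0,"wy":0,"wz":0.18,"claw":100},{"dx":0,"dy":0,"dz":0,"wx":0,"wy":0,"wz":0.18,"claw":100}]'
python3 -m handwheel '[{"dx":0,"dy":0,"dz":0,"wx":0,"wy":0,"wz":0.17,"claw":100},{"dx":0,"dy":0,"dz":0,"wx":0,"wy":0,"wz":0.17,"claw":100},{"dx":0,"dy":0,"dz":0,"wx":0,"wy":0,"wz":0.17,"claw":100},{"dx":0,"dy":0,"dz":0,"wx":0,"wy":0,"wz":0.17,"claw":100},{"dx":0,"dy":0,"dz":0,"wx":0,"wy":0,"wz":0.17,"claw":100},{"dx":0,"dy":0,"dz":0,"wx":0,"wy":0,"wz":0.16,"claw":100}]'
python3 -c "
from h import *
s=monitor.observe();print(s['qpos'].round(2),s['clock'],rel([.617,-.288,.25]),rel([.58,-.305,.25]))"
```

```text
clock: 2.45
position: [0.4721, 0.2376, 0.2476]
tool_rot: [3.141, 0.0, 2.9]
force: [0.7, 1.8, 0.1]
grip_width: 0.0857
finger_force: 0.0
clock: 3.45
position: [0.471, 0.2392, 0.2474]
tool_rot: [3.141, -0.0, 1.454]
force: [0.1, -0.5, 0.9]
grip_width: 0.0857
finger_force: 0.0
clock: 4.2
position: [0.471, 0.2392, 0.2474]
tool_rot: [-3.141, -0.0, 0.444]
force: [-0.4, 0.0, -1.1]
grip_width: 0.0849
finger_force: 0.0
[-1.07  0.42  0.67  1.86 -0.31  0.97 -1.4 ] 4.2 [-9.48 53.88 -0.27] [-13.56  53.83  -0.27]
```

```bash
python3 -m handwheel '[{"dx":-1,"dy":6,"dz":0,"wx":0,"wy":0,"wz":0,"claw":100},{"dx":-1,"dy":6,"dz":0,"wx":0,"wy":0,"wz":0,"claw":100},{"dx":-1,"dy":6,"dz":0,"wx":0,"wy":0,"wz":0,"claw":100},{"dx":-1,"dy":6,"dz":0,"wx":0,"wy":0,"wz":0,"claw":100},{"dx":-1,"dy":6,"dz":0,"wx":0,"wy":0,"wz":0,"claw":100},{"dx":-1,"dy":6,"dz":0,"wx":0,"wy":0,"wz":0,"claw":100},{"dx":-1,"dy":6,"dz":0,"wx":0,"wy":0,"wz":0,"claw":100},{"dx":-1,"dy":6,"dz":0,"wx":0,"wy":0,"wz":0,"claw":100}]'
python3 -m handwheel '[{"dx":-1.5,"dy":5.9,"dz":3,"wx":0,"wy":0,"wz":0,"claw":100},{"dx":0,"dy":0,"dz":3,"wx":0,"wy":0,"wz":0,"claw":100},{"dx":0,"dy":0,"dz":0,"wx":0,"wy":0,"wz":0,"claw":100}]'
cat > lookpan.py <<'E'
from h import *
import sys
f=save('wrist',sys.argv[1]); print(monitor.observe()['clock'],f['k1'])
for m in optics.masks_of('pan','wrist'):
    print(m['p'],m['rect'])
    if m['p']>.4: r=fitpoly(f,m['region'],PAN,0,[.617,-.288,.45]); print(r, rel([*r[0][:2],.02]))
E
python3 lookpan.py w1
```

```text
clock: 5.2
position: [0.6081, -0.2296, 0.2473]
tool_rot: [-3.141, -0.0, 0.45]
force: [0.2, 0.5, 0.4]
grip_width: 0.0853
finger_force: 0.0
clock: 5.58
position: [0.6178, -0.2825, 0.1877]
tool_rot: [-3.139, 0.002, 0.449]
force: [0.7, 1.0, 0.4]
grip_width: 0.0857
finger_force: 0.0
5.625 -0.08979581620781173
0.73 [291.8, 113.0, 79.4, 172.6]
(array([ 0.6164057 , -0.29007589,  0.45540493]), np.float64(0.019056618213653564)) [-0.6   0.57 17.06]
0.72 [55.0, 453.2, 41.0, 25.1]
(array([ 0.617, -0.288,  0.45 ]), np.float64(1.0)) [-0.46  0.41 17.06]
```

View pics/w1.png

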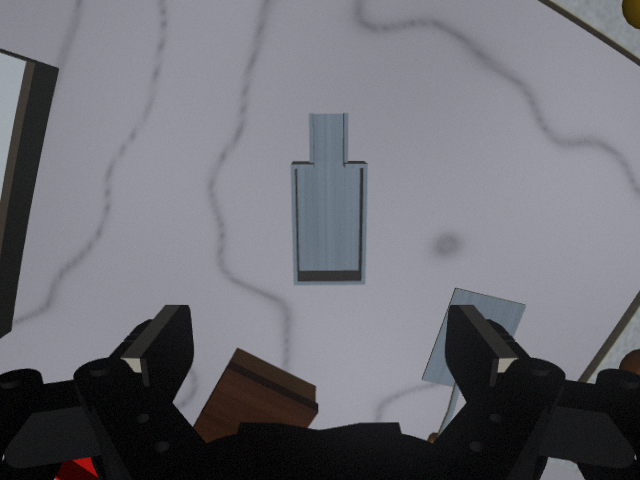

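```bash
python3 -m handwheel '[{"dx":0.2,"dy":0.6,"dz":4,"wx":0,"wy":0,"wz":0,"claw":100},{"dx":0,"dy":0,"dz":5,"wx":0,"wy":0,"wz":0,"claw":100},{"dx":0,"dy":0,"dz":4,"wx":0,"wy":0,"wz":0,"claw":100},{"dx":0,"dy":0,"dz":1,"wx":0,"wy":0,"wz":0,"claw":100},{"dx":0,"dy":0,"dz":0,"wx":0,"wy":0,"wz":0,"claw":100}]'
python3 - <<'E'
from h import *
s=monitor.observe(); print(s['position'],s['tool_rot'],s['clock'],rel([.6164+.008*np.cos(.455),-.2901+.008*np.sin(.455),.009]))
E
```

```text
clock: 6.3
position: [0.624, -0.2873, 0.0512]
tool_rot: [3.141, -0.001, 0.451]
force: [-0.4, -0.3, 0.3]
grip_width: 0.0856
finger_force: 0.0
[ 0.62403137 -0.28726077  0.05119868] [ 3.14053521e+00 -8.70394467e-04  4.50546568e-01] 6.3 [-0.01 -0.08  4.22]
```

```bash
python3 -m handwheel '[{"dx":0,"dy":-0.1,"dz":3,"wx":0,"wy":0,"wz":0,"claw":100},{"dx":0,"dy":0,"dz":1.2,"wx":0,"wy":0,"wz":0,"claw":100},{"dx":0,"dy":0,"dz":0,"wx":0,"wy":0,"wz":0,"claw":55},{"dx":0,"dy":0,"dz":0,"wx":0,"wy":0,"wz":0,"claw":40},{"dx":0,"dy":0,"dz":0,"wx":0,"wy":0,"wz":0,"claw":40},{"dx":0,"dy":0,"dz":0,"wx":0,"wy":0,"wz":0,"claw":40},{"dx":0,"dy":0,"dz":0,"wx":0,"wy":0,"wz":0,"claw":40}]' 35
```

```text
clock: 7.18
position: [0.6235, -0.2869, 0.0093]
tool_rot: [3.14, -0.001, 0.45]
force: [-0.9, 1.0, 6.5]
grip_width: 0.053
finger_force: 37.6
```

```bash
python3 -m handwheel '[{"dx":0,"dy":0,"dz":-1,"wx":0,"wy":0,"wz":0,"claw":40},{"dx":0,"dy":0,"dz":-4,"wx":0,"wy":0,"wz":0,"claw":40},{"dx":0,"dy":0,"dz":-5,"wx":0,"wy":0,"wz":0,"claw":40},{"dx":0,"dy":0,"dz":-4,"wx":0,"wy":0,"wz":0.09,"claw":40},{"dx":0,"dy":0,"dz":-1,"wx":0,"wy":0,"wz":0.09,"claw":40},{"dx":0,"dy":0,"dz":0,"wx":0,"wy":0,"wz":0.09,"claw":40},{"dx":0,"dy":0,"dz":0,"wx":0,"wy":0,"wz":0.09,"claw":40},{"dx":0,"dy":0,"dz":0,"wx":0,"wy":0,"wz":0,"claw":40}]'
python3 - <<'E'
from h import *
print(rel([.513+.008,.012,.145]))
E
```

```text
clock: 8.18
position: [0.6228, -0.2864, 0.1584]
tool_rot: [3.141, -0.0, 0.09]
force: [0.4, -0.3, -2.2]
grip_width: 0.0529
finger_force: 37.9
[ -7.45 -30.63   1.33]
```

```bash
python3 -m handwheel '[{"dx":-1,"dy":-3,"dz":0,"wx":0,"wy":0,"wz":0,"claw":40},{"dx":-1,"dy":-5,"dz":0,"wx":0,"wy":0,"wz":0,"claw":40},{"dx":-1.5,"dy":-6,"dz":0,"wx":0,"wy":0,"wz":0,"claw":40},{"dx":-1.5,"dy":-6,"dz":0,"wx":0,"wy":0,"wz":0,"claw":40},{"dx":-1.5,"dy":-5.5,"dz":0,"wx":0,"wy":0,"wz":0,"claw":40},{"dx":-1,"dy":-4,"dz":0.4,"wx":0,"wy":0,"wz":0,"claw":40},{"dx":0,"dy":-1.1,"dz":0.5,"wx":0,"wy":0,"wz":0,"claw":40},{"dx":0,"dy":0,"dz":0,"wx":0,"wy":0,"wz":0,"claw":40}]'
cat > lookscale.py <<'E'
from h import *
import sys
f=save('wrist',sys.argv[1]); s=monitor.observe(); print(s['position'],s['tool_rot'],s['clock'])
for n in ('pan','scale'):
  for m in optics.masks_of(n,'wrist'):
    print(n,m['p'],m['rect'])
    if n=='pan' and m['p']>.4:
        h=s['position'][2]-.009
        P=[(p,z+h) for p,z in PAN]
        x=s['position'];r=fitpoly(f,m['region'],P,0,[x[0]-.008,x[1],.09]); print('pan',r)
E
python3 lookscale.py w2
```

```text
clock: 9.18
position: [0.5209, 0.0118, 0.1488]
tool_rot: [3.142, -0.0, 0.092]
force: [1.0, -0.5, -3.0]
grip_width: 0.0533
finger_force: 38.0
[0.52104477 0.01069937 0.14896682] [ 3.14110920e+00 -4.82407682e-04  9.02863646e-02] 9.225
pan 0.95 [230.9, 102.5, 179.2, 329.0]
pan (array([0.51331638, 0.01137985, 0.09547985]), np.float64(0.07956445217132568))
pan 0.73 [493.2, 455.2, 31.8, 21.2]
pan (array([0.51304477, 0.01069937, 0.09      ]), np.float64(1.0))
scale 0.63 [175.5, 49.6, 287.8, 366.0]
scale 0.21 [230.6, 101.4, 177.8, 329.2]
```

View pics/w2.png

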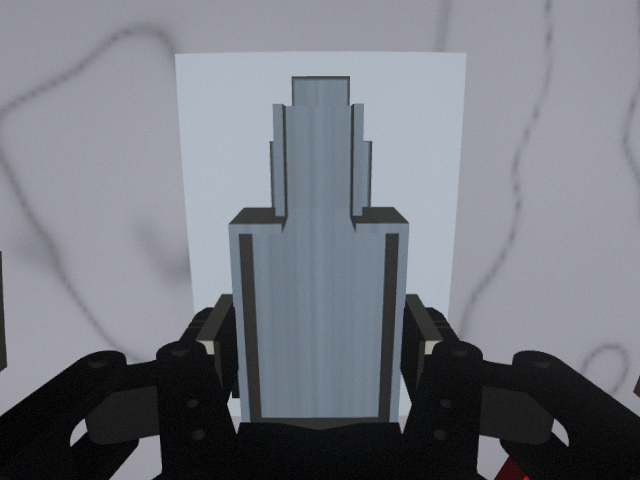

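The picture shows the held pan centred in the grip, nose forward, over the scale. The pocket's nose end shows at (292–350, 77), its wide part's sides at (270/372, 142), and the scale's far corners at (175,54) and (466,52). I'll enlarge this to read the corners.

```bash
python3 -c "
import cv2
I=cv2.imread('pics/w2.png')[45:245,160:480]; cv2.imwrite('pics/w2c.png',cv2.resize(I,(800,500),interpolation=cv2.INTER_CUBIC))"
```

```text
(no output)
```

View pics/w2c.png

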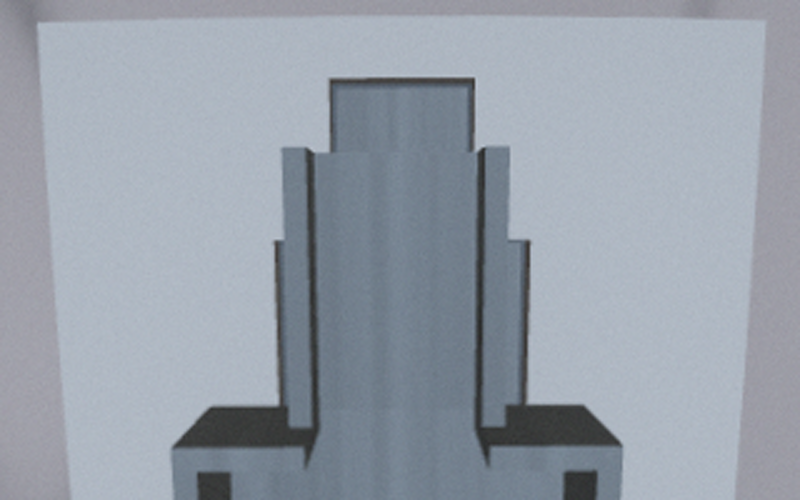

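```bash
cat > rp.py <<'E'
from h import *
from scipy.optimize import least_squares
from scipy.spatial.transform import Rotation as Ro
f=np.load('pics/w2.npy',allow_pickle=True).item()
px=lambda L:np.array([(160+(x+.5)/2.5-.5,45+(y+.5)/2.5-.5) for x,y in L])
po=px([(330,78),(475,78),(275,240),(530,240)]); Po=np.array([(.082,.016,.01),(.082,-.016,.01),(.047,.029,.01),(.047,-.029,.01)])
pa=px([(283,147),(510,147),(173,447),(622,447),(210,407),(585,407)]); Pa=np.array([(.08,.014,.016),(.08,-.014,.016),(.045,.027,.028),(.045,-.027,.028),(.045,.027,0),(.045,-.027,0)])
sc=px([(38,22),(765,20)]); Sc=np.array([(.115,.08,.045),(.115,-.08,.045)])
def fit(pp,P,x0,free):
    def g(q):
        x=np.array(x0,float); x[free]=q; R=Ro.from_euler('xyz',x[3:]).as_matrix()
        return np.ravel([proj(f,R@a+x[:3])-b for a,b in zip(P,pp)])
    r=least_squares(g,np.array(x0)[free]); return r.x.round(4),r.fun.round(1)
print('pocket',fit(po,Po,[.51,.01,.035,0,0,.09],[0,1,5]))
print('pocket z free',fit(po,Po,[.51,.01,.035,0,0,.09],[0,1,2,5]))
print('scale',fit(sc,Sc,[.51,.01,0,0,0,.09],[0,1,5]))
print('pan',fit(pa,Pa,[.51,.01,.14,0,0,.09],[0,1,2,4,5]))
print('pan notilt',fit(pa,Pa,[.51,.01,.14,0,0,.09],[0,1,2,5]))
print('pan tiltxy',fit(pa,Pa,[.51,.01,.14,0,0,.09],[0,1,2,3,4,5]))
E
python3 rp.py
```

```text
pocket (array([0.5325, 0.0121, 0.0924]), array([-0.2,  0. ,  0.2, -0. , -0.3,  0. ,  0.3, -0. ]))
pocket z free (array([0.5325, 0.0121, 0.034 , 0.0924]), array([-0.1,  0.1,  0.1,  0.1, -0.1, -0.1,  0.1, -0.1]))
scale (array([0.5126, 0.0102, 0.0948]), array([-0.4,  0. ,  0.4,  0. ]))
pan (array([0.5134, 0.0114, 0.1397, 0.0082, 0.0931]), array([ 0. ,  0.4,  0.3,  0.3, -0.7, -0.1,  0.5, -0.3,  0.4, -0.1, -0.5,
       -0.3]))
pan notilt (array([0.5135, 0.0114, 0.1392, 0.0931]), array([-0.1,  0.4,  0.4,  0.3, -0.7,  0.2,  0.4,  0. ,  0.4, -0.5, -0.5,
       -0.7]))
pan tiltxy (array([ 0.5134,  0.0114,  0.1397, -0.0007,  0.0082,  0.0931]), array([-0. ,  0.4,  0.3,  0.3, -0.8, -0.1,  0.5, -0.3,  0.4, -0.1, -0.4,
       -0.3]))
```

```bash
python3 -m handwheel '[{"dx":1.0,"dy":0.1,"dz":1,"wx":0,"wy":0,"wz":0,"claw":40},{"dx":0.9,"dy":0,"dz":2.5,"wx":0,"wy":0,"wz":0,"claw":40},{"dx":0,"dy":0,"dz":2.5,"wx":0,"wy":0,"wz":0,"claw":40},{"dx":0,"dy":0,"dz":1.5,"wx":0,"wy":0,"wz":0,"claw":40},{"dx":0,"dy":0,"dz":0.7,"wx":0,"wy":0,"wz":0,"claw":40},{"dx":0,"dy":0,"dz":0,"wx":0,"wy":0,"wz":0,"claw":40},{"dx":0,"dy":0,"dz":0,"wx":0,"wy":0,"wz":0,"claw":40}]'
python3 -c "
from h import *
save('wrist','w3');s=monitor.observe();print(s['position'],s['tool_rot'],s['clock'])
cv2.imwrite('pics/w3c.png',cv2.resize(cv2.imread('pics/w3.png')[100:340,160:480],(800,600),interpolation=cv2.INTER_CUBIC))"
```

```text
clock: 10.2
position: [0.5401, 0.0123, 0.0673]
tool_rot: [-3.142, -0.001, 0.09]
force: [-0.4, 1.4, -1.8]
grip_width: 0.0531
finger_force: 37.9
[0.54003181 0.01237689 0.06729146] [-3.14150575e+00 -9.82607649e-04  8.98659579e-02] 10.25
```

View pics/w3c.png

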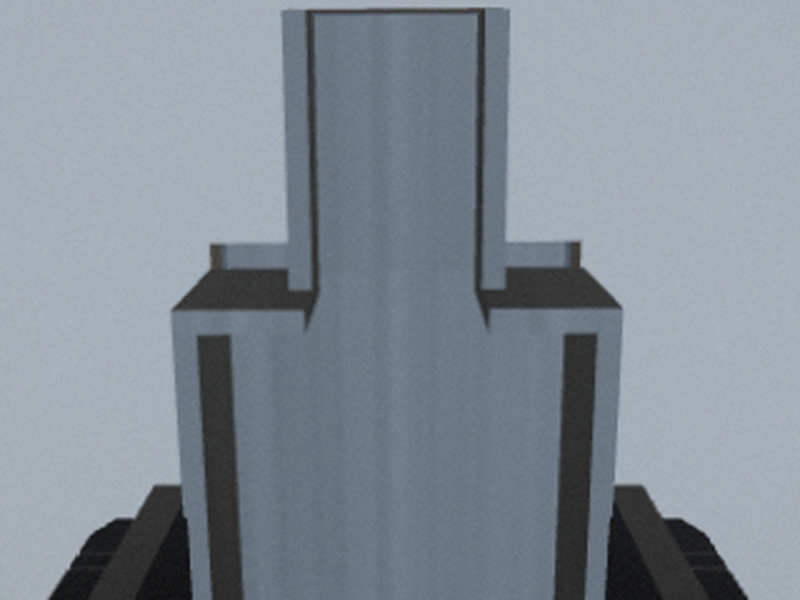

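```bash
sed -e "s/w2.npy/w3.npy/; s/45+(y/100+(y/; /^po=/,\$d" rp.py > rp3.py; sed -n '/^def fit/,/return r.x/p' rp.py >> rp3.py
cat >> rp3.py <<'E'
po=px([(211,243),(580,243)]); Po=np.array([(.047,.029,.01),(.047,-.029,.01)])
pa=px([(283,9),(510,9),(173,309),(622,309),(210,269),(585,269)]); Pa=np.array([(.08,.014,.016),(.08,-.014,.016),(.045,.027,.028),(.045,-.027,.028),(.045,.027,0),(.045,-.027,0)])
a=fit(po,Po,[.53,.01,.035,0,0,.09],[0,1,5]);b=fit(pa,Pa,[.53,.01,.06,0,0,.09],[0,1,2,4,5]);c=fit(pa,Pa,[.53,.01,.06,0,0,.09],[0,1,2,5])
print(a);print(b);print(c)
E
python3 rp3.py
```

```text
(array([0.5324, 0.0123, 0.0896]), array([-0.5,  0. ,  0.5,  0. ]))
(array([0.5327, 0.012 , 0.0581, 0.007 , 0.0908]), array([ 0. ,  0.4,  0.3,  0.3, -0.7, -0.1,  0.5, -0.3,  0.4, -0.1, -0.5,
       -0.3]))
(array([0.5328, 0.012 , 0.0578, 0.0908]), array([-0.1,  0.4,  0.4,  0.3, -0.7,  0.2,  0.4, -0. ,  0.4, -0.4, -0.5,
       -0.6]))
```

Pan and pocket agree within 0.5 mm, so I'm lowering it.

```bash
python3 -m handwheel '[{"dx":0,"dy":0,"dz":0.8,"wx":0,"wy":0,"wz":0,"claw":40},{"dx":0,"dy":0,"dz":0.5,"wx":0,"wy":0,"wz":0,"claw":40},{"dx":0,"dy":0,"dz":0.3,"wx":0,"wy":0,"wz":0,"claw":40},{"dx":0,"dy":0,"dz":0.3,"wx":0,"wy":0,"wz":0,"claw":40},{"dx":0,"dy":0,"dz":0.2,"wx":0,"wy":0,"wz":0,"claw":40},{"dx":0,"dy":0,"dz":0,"wx":0,"wy":0,"wz":0,"claw":40}]'; python3 -m handwheel '[{"dx":0,"dy":0,"dz":0.1,"wx":0,"wy":0,"wz":0,"claw":40},{"dx":0,"dy":0,"dz":0,"wx":0,"wy":0,"wz":0,"claw":40}]'
```

```text
clock: 11.0
position: [0.5396, 0.0123, 0.0456]
tool_rot: [3.142, 0.0, 0.09]
force: [-0.3, -0.6, -2.0]
grip_width: 0.053
finger_force: 38.0
clock: 11.25
position: [0.5397, 0.0123, 0.0447]
tool_rot: [3.142, -0.0, 0.09]
force: [0.4, 0.1, -1.4]
grip_width: 0.0533
finger_force: 38.0
```

```bash
python3 -m handwheel '[{"dx":0,"dy":0,"dz":0.07,"wx":0,"wy":0,"wz":0,"claw":40},{"dx":0,"dy":0,"dz":0,"wx":0,"wy":0,"wz":0,"claw":40},{"dx":0,"dy":0,"dz":0,"wx":0,"wy":0,"wz":0,"claw":75},{"dx":0,"dy":0,"dz":0,"wx":0,"wy":0,"wz":0,"claw":85},{"dx":0,"dy":0,"dz":0,"wx":0,"wy":0,"wz":0,"claw":85},{"dx":0,"dy":0,"dz":0,"wx":0,"wy":0,"wz":0,"claw":85},{"dx":0,"dy":0,"dz":0,"wx":0,"wy":0,"wz":0,"claw":85}]'
python3 -m handwheel '[{"dx":0,"dy":0,"dz":-1,"wx":0,"wy":0,"wz":0,"claw":85},{"dx":0,"dy":0,"dz":-3,"wx":0,"wy":0,"wz":0,"claw":100},{"dx":0,"dy":0,"dz":-5,"wx":0,"wy":0,"wz":0,"claw":100},{"dx":0,"dy":0,"dz":-5,"wx":0,"wy":0,"wz":0,"claw":100},{"dx":-4,"dy":0,"dz":0,"wx":0,"wy":0,"wz":0,"claw":100},{"dx":-4,"dy":0,"dz":0,"wx":0,"wy":0,"wz":0,"claw":100},{"dx":0,"dy":0,"dz":0,"wx":0,"wy":0,"wz":0,"claw":100},{"dx":0,"dy":0,"dz":0,"wx":0,"wy":0,"wz":0,"claw":100}]'
python3 -c "
from h import *
f=save('wrist','w4');s=monitor.observe();print(s['position'],s['tool_rot'],s['clock'])
P=[(p,z+.035) for p,z in PAN]
for m in optics.masks_of('pan','wrist'):
    print(m['p'],m['rect'])
    if m['p']>.5: print(fitpoly(f,m['region'],P,0,[.532,.012,.09]))
"
```

```text
clock: 12.12
position: [0.5397, 0.0123, 0.044]
tool_rot: [3.142, -0.0, 0.09]
force: [0.3, 0.4, -0.1]
grip_width: 0.0726
finger_force: 0.0
clock: 13.12
position: [0.4605, 0.0054, 0.1845]
tool_rot: [-3.141, -0.001, 0.09]
force: [-0.8, 0.4, 0.4]
grip_width: 0.0855
finger_force: 0.0
[0.46071296 0.00523563 0.18435736] [ 3.14157674e+00 -8.64177612e-04  8.99508745e-02] 13.175
0.67 [274.4, 0.0, 93.2, 195.3]Traceback (most recent call last):
  File "<string>", line 7, in <module>
    if m['p']>.5: print(fitpoly(f,m['region'],P,0,[.532,.012,.09]))
                        ~~~~~~~^^^^^^^^^^^^^^^^^^^^^^^^^^^^^^^^^^^
  File "h.py", line 19, in fitpoly
    m=cv2.resize(mask[b0:b0+H,a0:a0+W].astype(np.float32),(W*S,H*S),interpolation=cv2.INTER_LINEAR)
cv2.error: OpenCV(4.12.0) /io/opencv/modules/imgproc/src/resize.cpp:4208: error: (-215:Assertion failed) !ssize.empty() in function 'resize'
```

View pics/w4.png

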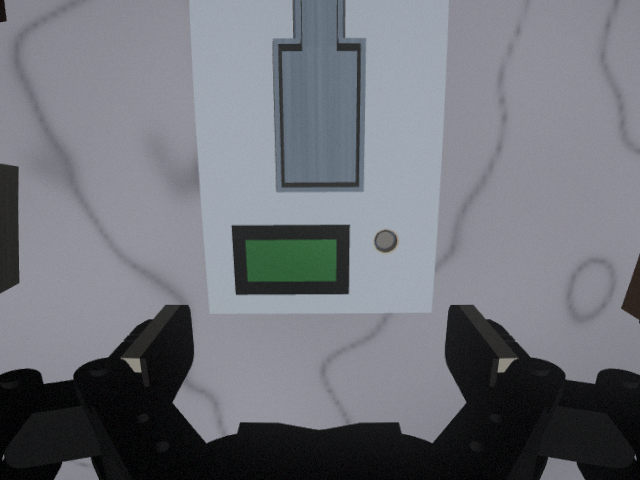

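Pan sits flush in the pocket. The button hole is at (386,241) and the display is to its left. Checking numerically and heading for the stylus.

Run:
```python
from h import *
f=np.load('pics/w4.npy',allow_pickle=True).item()
c,s=np.cos(.091),np.sin(.091); g=lambda x,y,z:np.array([.5325+c*x-s*y,.0121+s*x+c*y,z])
for x,y in((-.045,.027),(-.045,-.027),(.045,.027),(.045,-.027)): print('home rim px',proj(f,g(x,y,.063)).round(1))
print('button',at(f,386,240.5,.0425), 'nominal (pocket x=20 in scale)',g(-.082,-.045,.04))
print(rel([.60,.283,.19]))
```

```text
home rim px [275.8 191.5]
home rim px [362.6 191.4]
home rim px [272.5  37.7]
home rim px [365.6  37.6]
button [ 0.45509369 -0.04124969  0.0425    ] nominal (pocket x=20 in scale) [ 0.45492864 -0.04016551  0.04      ]
[ 16.37 -26.42  -0.58]
```

```bash
python3 -m handwheel '[{"dx":3,"dy":-5,"dz":-0.1,"wx":0,"wy":0,"wz":0,"claw":100},{"dx":3,"dy":-5,"dz":-0.1,"wx":0,"wy":0,"wz":0,"claw":100},{"dx":3,"dy":-5,"dz":-0.1,"wx":0,"wy":0,"wz":0,"claw":100},{"dx":3,"dy":-5,"dz":-0.1,"wx":0,"wy":0,"wz":0,"claw":100},{"dx":3,"dy":-4,"dz":-0.1,"wx":0,"wy":0,"wz":0,"claw":100},{"dx":1.4,"dy":-2.4,"dz":-0.1,"wx":0,"wy":0,"wz":0,"claw":100},{"dx":0,"dy":0,"dz":0,"wx":0,"wy":0,"wz":0,"claw":100},{"dx":0,"dy":0,"dz":0,"wx":0,"wy":0,"wz":0,"claw":100}]'
python3 -c "
from h import *
f=save('wrist','w5');s=monitor.observe();print(s['position'],s['tool_rot'],s['clock'])
for n in('holder','stylus'):
  for m in optics.masks_of(n,'wrist'): print(n,m['p'],m['rect'])
"
```

```text
clock: 14.22
position: [0.5997, 0.2818, 0.1896]
tool_rot: [3.141, 0.0, 0.089]
force: [1.2, -0.5, 0.4]
grip_width: 0.0855
finger_force: 0.0
[0.59966112 0.28170818 0.18985888] [3.14100540e+00 3.33832943e-04 8.86537789e-02] 14.275
holder 0.82 [273.6, 160.8, 83.5, 87.2]
stylus 0.94 [297.9, 186.0, 36.6, 52.7]
```

View pics/w5.png

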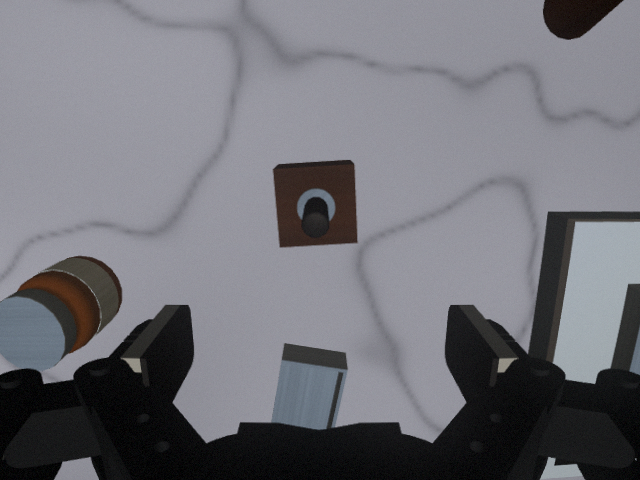

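Run:
```python
from h import *
f=np.load('pics/w5.npy',allow_pickle=True).item()
print('holder',np.mean([at(f,u,v,.042) for u,v in((280,247),(357,242),(355,162),(275,168))],0))
print('collar',at(f,316,206,.046),'top',at(f,315,225,.1))
X=at(f,316,206,.046); 
for z in (.046,.1): print([proj(f,X+[dx,dy,z-X[2]]).round(1) for dx,dy in((.008,0),(-.008,0),(0,.008),(0,-.008))])
print(rel([*X[:2],.058]))
```

```text
holder [0.61301367 0.28471955 0.042     ]
collar [0.61341279 0.2852316  0.046     ] top [0.61234182 0.28538229 0.1       ]
[array([317. , 194.3]), array([315. , 217.5]), array([304.3, 205. ]), array([327.7, 207. ])]
[array([316.7, 209. ]), array([314.2, 237. ]), array([301.1, 221.9]), array([329.8, 224.4])]
[ 1.4  -0.21 13.22]
```

```bash
python3 -m handwheel '[{"dx":1.35,"dy":-0.2,"dz":3,"wx":0,"wy":0,"wz":0,"claw":70},{"dx":0,"dy":0,"dz":4,"wx":0,"wy":0,"wz":0,"claw":70},{"dx":0,"dy":0,"dz":4,"wx":0,"wy":0,"wz":0,"claw":70},{"dx":0,"dy":0,"dz":2.2,"wx":0,"wy":0,"wz":0,"claw":70},{"dx":0,"dy":0,"dz":0,"wx":0,"wy":0,"wz":0,"claw":40},{"dx":0,"dy":0,"dz":0,"wx":0,"wy":0,"wz":0,"claw":20},{"dx":0,"dy":0,"dz":0,"wx":0,"wy":0,"wz":0,"claw":5},{"dx":0,"dy":0,"dz":0,"wx":0,"wy":0,"wz":0,"claw":5}]' 45
python3 -m handwheel '[{"dx":0,"dy":0,"dz":0,"wx":0,"wy":0,"wz":0,"claw":5},{"dx":0,"dy":0,"dz":0,"wx":0,"wy":0,"wz":0,"claw":5},{"dx":0,"dy":0,"dz":0,"wx":0,"wy":0,"wz":0,"claw":5},{"dx":0,"dy":0,"dz":0,"wx":0,"wy":0,"wz":0,"claw":5}]'
```

```text
clock: 15.38
position: [0.6138, 0.2862, 0.0596]
tool_rot: [-3.141, -0.002, 0.09]
force: [-0.8, -0.6, 8.4]
grip_width: 0.0148
finger_force: 43.8
clock: 15.88
position: [0.6138, 0.2862, 0.0596]
tool_rot: [-3.141, -0.002, 0.09]
force: [-1.6, -0.6, 8.1]
grip_width: 0.0151
finger_force: 43.8
```

```bash
python3 -m handwheel '[{"dx":0,"dy":0,"dz":-1,"wx":0,"wy":0,"wz":0,"claw":5},{"dx":0,"dy":0,"dz":-3,"wx":0,"wy":0,"wz":0,"claw":5},{"dx":0,"dy":0,"dz":-4,"wx":0,"wy":0,"wz":0,"claw":5},{"dx":0,"dy":0,"dz":-1.5,"wx":0,"wy":0,"wz":0,"claw":5},{"dx":0,"dy":0,"dz":0,"wx":0,"wy":0,"wz":0,"claw":5}]'
python3 -c "
from h import *
print(rel([.455+.0005,-.0408+.0005,.15]))"
```

```text
clock: 16.5
position: [0.6132, 0.2863, 0.154]
tool_rot: [-3.141, -0.001, 0.09]
force: [0.3, -0.4, -1.8]
grip_width: 0.0147
finger_force: 43.8
[-18.64  31.11   0.35]
```

```bash
python3 -m handwheel '[{"dx":-2,"dy":3,"dz":0,"wx":0,"wy":0,"wz":0,"claw":5},{"dx":-3,"dy":5,"dz":0,"wx":0,"wy":0,"wz":0,"claw":5},{"dx":-3,"dy":5,"dz":0,"wx":0,"wy":0,"wz":0,"claw":5},{"dx":-3,"dy":5,"dz":0,"wx":0,"wy":0,"wz":0,"claw":5},{"dx":-3,"dy":5,"dz":0,"wx":0,"wy":0,"wz":0,"claw":5},{"dx":-3,"dy":5,"dz":0,"wx":0,"wy":0,"wz":0,"claw":5},{"dx":-1.6,"dy":3.1,"dz":0,"wx":0,"wy":0,"wz":0,"claw":5},{"dx":0,"dy":0,"dz":0,"wx":0,"wy":0,"wz":0,"claw":5}]'
python3 -m handwheel '[{"dx":0,"dy":0,"dz":2,"wx":0,"wy":0,"wz":0,"claw":5},{"dx":0,"dy":0,"dz":2.5,"wx":0,"wy":0,"wz":0,"claw":5},{"dx":0,"dy":0,"dz":0.5,"wx":0,"wy":0,"wz":0,"claw":5},{"dx":0,"dy":0,"dz":0,"wx":0,"wy":0,"wz":0,"claw":5}]'
python3 -c "
from h import *
f=save('wrist','w6');s=monitor.observe();print(s['position'],s['tool_rot'],s['clock'],rel([.4555,-.0403,.1]))
g=save('side','s6'); print(proj(g,[.455,-.0408,.05]))
a=f['frame'][120:420,120:520]; b=g['frame'][150:300,210:390]
cv2.imwrite('pics/c6.png',np.hstack([cv2.resize(a,(440,330)),cv2.resize(b,(360,330),interpolation=3)]))"
```

```text
clock: 17.5
position: [0.4542, -0.0424, 0.1525]
tool_rot: [3.141, 0.001, 0.086]
force: [-0.1, 0.6, -1.0]
grip_width: 0.0147
finger_force: 43.9
clock: 18.0
position: [0.4555, -0.0403, 0.1029]
tool_rot: [3.141, 0.001, 0.09]
force: [-0.6, 0.7, -0.8]
grip_width: 0.0148
finger_force: 43.9
[ 0.45572601 -0.04031698  0.10329696] [3.14142237e+00 2.57350621e-05 8.99544676e-02] 18.05 [-0.02 -0.    0.33]
[281.05494666 241.86892297]
```

View pics/c6.png

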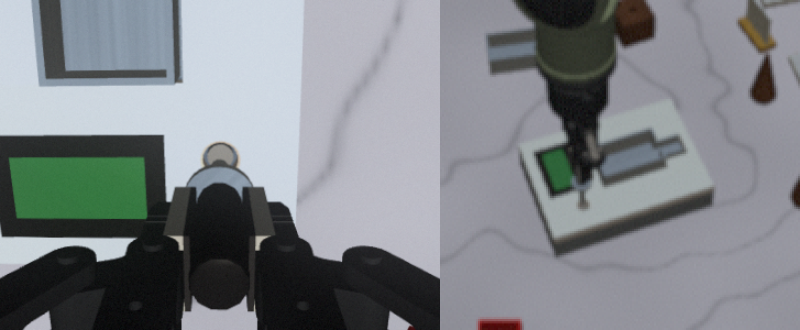

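```bash
python3 -m handwheel '[{"dx":0,"dy":0,"dz":0.5,"wx":0,"wy":0,"wz":0,"claw":5},{"dx":0,"dy":0,"dz":0.4,"wx":0,"wy":0,"wz":0,"claw":5},{"dx":0,"dy":0,"dz":0.1,"wx":0,"wy":0,"wz":0,"claw":5},{"dx":0,"dy":0,"dz":0,"wx":0,"wy":0,"wz":0,"claw":5}]'
python3 -m handwheel '[{"dx":0,"dy":0,"dz":0.2,"wx":0,"wy":0,"wz":0,"claw":5},{"dx":0,"dy":0,"dz":0.1,"wx":0,"wy":0,"wz":0,"claw":5},{"dx":0,"dy":0,"dz":0,"wx":0,"wy":0,"wz":0,"claw":5}]'
```

```text
clock: 18.6
position: [0.4555, -0.0405, 0.0929]
tool_rot: [3.142, 0.0, 0.09]
force: [-0.2, 0.1, -0.9]
grip_width: 0.015
finger_force: 43.9
clock: 18.98
position: [0.4556, -0.0405, 0.09]
tool_rot: [3.142, -0.0, 0.09]
force: [0.5, -0.0, 1.0]
grip_width: 0.0151
finger_force: 44.0
```

```bash
python3 -m handwheel '[{"dx":0,"dy":0,"dz":0.15,"wx":0,"wy":0,"wz":0,"claw":5},{"dx":0,"dy":0,"dz":0,"wx":0,"wy":0,"wz":0,"claw":5}]'
python3 -m handwheel '[{"dx":0,"dy":0,"dz":0.1,"wx":0,"wy":0,"wz":0,"claw":5},{"dx":0,"dy":0,"dz":0,"wx":0,"wy":0,"wz":0,"claw":5}]'
```

```text
clock: 19.23
position: [0.4556, -0.0405, 0.0885]
tool_rot: [3.141, -0.0, 0.09]
force: [-0.3, -0.9, 2.6]
grip_width: 0.015
finger_force: 44.0
clock: 19.48
position: [0.4556, -0.0405, 0.0875]
tool_rot: [3.142, -0.0, 0.09]
force: [-1.0, 0.1, 3.7]
grip_width: 0.015
finger_force: 44.2
```

```bash
python3 -m handwheel '[{"dx":0,"dy":0,"dz":0.07,"wx":0,"wy":0,"wz":0,"claw":5},{"dx":0,"dy":0,"dz":0,"wx":0,"wy":0,"wz":0,"claw":5}]'
python3 -m handwheel '[{"dx":0,"dy":0,"dz":0.05,"wx":0,"wy":0,"wz":0,"claw":5},{"dx":0,"dy":0,"dz":0,"wx":0,"wy":0,"wz":0,"claw":5}]'
```

```text
clock: 19.73
position: [0.4558, -0.0405, 0.0871]
tool_rot: [-3.141, -0.001, 0.09]
force: [-1.8, -0.2, 14.4]
grip_width: 0.0151
finger_force: 45.3
clock: 19.98
position: [0.456, -0.0405, 0.0869]
tool_rot: [-3.141, -0.001, 0.089]
force: [-1.9, -1.0, 22.2]
grip_width: 0.015
finger_force: 46.0
```

Bottomed out and held, so the button is fully down. Lifting and returning the stylus.

```bash
python3 -m handwheel '[{"dx":0,"dy":0,"dz":-0.3,"wx":0,"wy":0,"wz":0,"claw":5},{"dx":0,"dy":0,"dz":-2,"wx":0,"wy":0,"wz":0,"claw":5},{"dx":0,"dy":0,"dz":-4,"wx":0,"wy":0,"wz":0,"claw":5},{"dx":0,"dy":0,"dz":-0.5,"wx":0,"wy":0,"wz":0,"claw":5},{"dx":0,"dy":0,"dz":0,"wx":0,"wy":0,"wz":0,"claw":5}]'
python3 -c "
from h import *
print(rel([.6138,.2862,.15]))"
```

```text
clock: 20.6
position: [0.4555, -0.0401, 0.1541]
tool_rot: [-3.141, -0.0, 0.09]
force: [-0.7, 0.2, -0.7]
grip_width: 0.0153
finger_force: 44.0
[ 18.71 -31.06   0.42]
```

```bash
python3 -m handwheel '[{"dx":2,"dy":-3,"dz":0,"wx":0,"wy":0,"wz":0,"claw":5},{"dx":3,"dy":-5,"dz":0,"wx":0,"wy":0,"wz":0,"claw":5},{"dx":3,"dy":-5,"dz":0,"wx":0,"wy":0,"wz":0,"claw":5},{"dx":3,"dy":-5,"dz":0,"wx":0,"wy":0,"wz":0,"claw":5},{"dx":3,"dy":-5,"dz":0,"wx":0,"wy":0,"wz":0,"claw":5},{"dx":3,"dy":-5,"dz":0,"wx":0,"wy":0,"wz":0,"claw":5},{"dx":1.7,"dy":-3.1,"dz":0,"wx":0,"wy":0,"wz":0,"claw":5},{"dx":0,"dy":0,"dz":0,"wx":0,"wy":0,"wz":0,"claw":5}]'
python3 -m handwheel '[{"dx":0,"dy":0,"dz":2.5,"wx":0,"wy":0,"wz":0,"claw":5},{"dx":0,"dy":0,"dz":2,"wx":0,"wy":0,"wz":0,"claw":5},{"dx":0,"dy":0,"dz":0.5,"wx":0,"wy":0,"wz":0,"claw":5},{"dx":0,"dy":0,"dz":0,"wx":0,"wy":0,"wz":0,"claw":5},{"dx":0,"dy":0,"dz":0,"wx":0,"wy":0,"wz":0,"claw":5}]'
python3 -c "
from h import *
print(rel([.6138,.2862,.0596]))
f=save('wrist','w7'); s=monitor.observe(); g=save('side','s7')
a=f['frame'][120:420,120:520]; b=g['frame'][110:210,250:360]
cv2.imwrite('pics/c7.png',np.hstack([cv2.resize(a,(440,330)),cv2.resize(b,(360,330),interpolation=3)]))"
```

```text
clock: 21.6
position: [0.6135, 0.2885, 0.1517]
tool_rot: [3.141, 0.002, 0.093]
force: [-0.6, -2.0, -0.3]
grip_width: 0.0151
finger_force: 44.0
clock: 22.22
position: [0.6143, 0.286, 0.105]
tool_rot: [-3.141, -0.001, 0.09]
force: [-0.1, 0.5, -0.4]
grip_width: 0.015
finger_force: 44.0
[-0.05 -0.02  4.54]
```

View pics/c7.png

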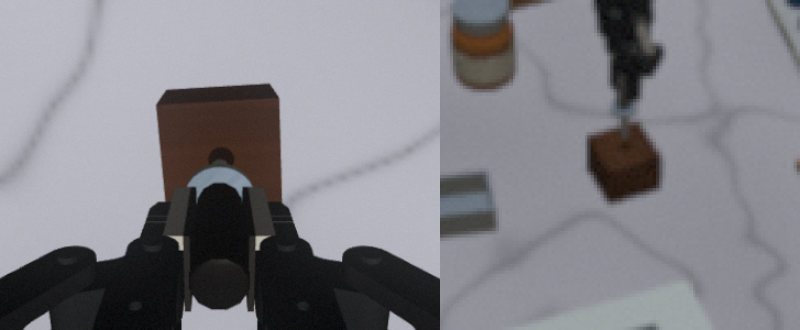

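The shank stands in line with the hole, with its tip about 11 mm above the block. Lowering.

```bash
python3 -m handwheel '[{"dx":-0.05,"dy":0,"dz":0.5,"wx":0,"wy":0,"wz":0,"claw":5},{"dx":0,"dy":0,"dz":0.5,"wx":0,"wy":0,"wz":0,"claw":5},{"dx":0,"dy":0,"dz":0.5,"wx":0,"wy":0,"wz":0,"claw":5},{"dx":0,"dy":0,"dz":0,"wx":0,"wy":0,"wz":0,"claw":5}]'
```

```text
clock: 22.82
position: [0.6132, 0.2859, 0.0887]
tool_rot: [3.141, 0.001, 0.09]
force: [-0.4, 0.2, -0.5]
grip_width: 0.015
finger_force: 44.0
```

```bash
python3 -m handwheel '[{"dx":0.03,"dy":0,"dz":0.8,"wx":0,"wy":0,"wz":0,"claw":5},{"dx":0,"dy":0,"dz":0.8,"wx":0,"wy":0,"wz":0,"claw":5},{"dx":0,"dy":0,"dz":0.7,"wx":0,"wy":0,"wz":0,"claw":5},{"dx":0,"dy":0,"dz":0.3,"wx":0,"wy":0,"wz":0,"claw":5},{"dx":0,"dy":0,"dz":0.1,"wx":0,"wy":0,"wz":0,"claw":5},{"dx":0,"dy":0,"dz":0,"wx":0,"wy":0,"wz":0,"claw":5}]'
```

```text
clock: 23.58
position: [0.6138, 0.2861, 0.0624]
tool_rot: [-3.142, -0.0, 0.09]
force: [-0.3, -0.8, 0.2]
grip_width: 0.0148
finger_force: 44.0
```

```bash
python3 -m handwheel '[{"dx":0,"dy":0,"dz":0.15,"wx":0,"wy":0,"wz":0,"claw":5},{"dx":0,"dy":0,"dz":0.1,"wx":0,"wy":0,"wz":0,"claw":5},{"dx":0,"dy":0,"dz":0,"wx":0,"wy":0,"wz":0,"claw":5}]'
python3 -m handwheel '[{"dx":0,"dy":0,"dz":0,"wx":0,"wy":0,"wz":0,"claw":25},{"dx":0,"dy":0,"dz":0,"wx":0,"wy":0,"wz":0,"claw":50},{"dx":0,"dy":0,"dz":0,"wx":0,"wy":0,"wz":0,"claw":70},{"dx":0,"dy":0,"dz":0,"wx":0,"wy":0,"wz":0,"claw":70},{"dx":0,"dy":0,"dz":-2,"wx":0,"wy":0,"wz":0,"claw":70},{"dx":0,"dy":0,"dz":-5,"wx":0,"wy":0,"wz":0,"claw":70},{"dx":0,"dy":0,"dz":-5,"wx":0,"wy":0,"wz":0,"claw":70},{"dx":-1.4,"dy":0,"dz":-1,"wx":0,"wy":0,"wz":0,"claw":100}]'
python3 -m handwheel '[{"dx":0,"dy":0,"dz":0,"wx":0,"wy":0,"wz":0,"claw":100},{"dx":0,"dy":0,"dz":0,"wx":0,"wy":0,"wz":0,"claw":100}]'
python3 - <<'E'
from h import *
f=save('wrist','w8'); g=save('top','t8')
for n in('holder','stylus'):
    for m in optics.masks_of(n,'wrist'): print(n,m['p'],m['rect'])
X=np.array([.6132,.285,0])
for z,r in((.046,.013),(.046,.008),(.1,.008)): print(z,[proj(f,X+[dx,dy,z]).round(1) for dx,dy in((r,0),(-r,0),(0,r),(0,-r))])
cv2.imwrite('pics/c8.png',np.hstack([cv2.resize(f['frame'][130:280,240:400],(400,375)),cv2.resize(g['frame'][200:290,260:356],(400,375),interpolation=3)]))
E
```

```text
clock: 23.95
position: [0.6137, 0.2861, 0.0598]
tool_rot: [-3.142, -0.0, 0.09]
force: [0.3, -0.4, -1.0]
grip_width: 0.0149
finger_force: 44.1
clock: 24.95
position: [0.6014, 0.2846, 0.1943]
tool_rot: [-3.14, -0.005, 0.089]
force: [0.1, 0.1, -0.5]
grip_width: 0.0756
finger_force: 0.0
clock: 25.2
position: [0.5994, 0.2849, 0.1891]
tool_rot: [3.141, 0.001, 0.09]
force: [0.4, -0.0, -0.1]
grip_width: 0.0855
finger_force: 0.0
holder 0.98 [277.7, 161.4, 81.2, 84.5]
stylus 0.8 [297.1, 187.6, 42.4, 52.3]
0.046 [array([322.8, 187.3]), array([319.3, 225. ]), array([301.9, 204.6]), array([340.1, 208. ])]
0.046 [array([322.1, 194.7]), array([320. , 217.9]), array([309.3, 205.3]), array([332.8, 207.4])]
0.1 [array([322.9, 209.5]), array([320.2, 237.5]), array([307.2, 222.4]), array([335.9, 224.9])]
```

View pics/c8.png

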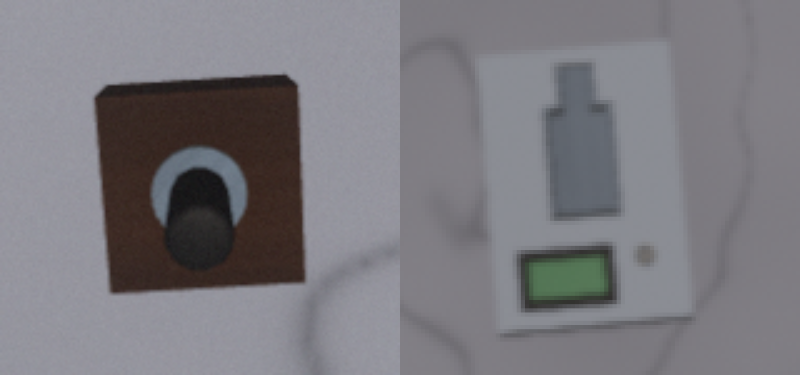

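The stylus is upright and seated, with its collar at (300–339, 206) and its handle top at (320,225) as predicted. The pan is home and the button is clear. Handing in.

```bash
python3 -c "
from h import *
print(job_done())"
```

```text
the job is handed in; nothing more can be done
None
```

The job is handed in at about 25 s of the 69 s allowed; the hand-in gave no verdict. The nosed pan sits home in the pocket and is let go, the zero button was pressed fully down with the stylus (peak about 22 N), and the stylus is back upright in its block.

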